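Zero the chip test fixture, fit its contact cover on the dowels and hold it down

TASK

Make ready the chip test fixture for a reading: while the fixture is still open, press the green zero button on its metal box fully down and let it come up again; it must not be pressed again with the cover on. Then pick up the blue contact cover by its grip, bring it over the chip with its orange dot at the same end as the orange dot on the fixture, and work it over the two locating pins (hidden under the cover) until it drops on and lies flat on the sprung plate. Press it fully down against the springs and finish while still holding it pressed down, without letting go; leave the other things on the bench where they are.

Things in the scene. Friction and masses are not known exactly. Their poses are not given: they have to be found in the camera images.
- test_fixture: fixed: aluminium base plate 124 (x) x 208 (y) mm, top at z = 10 mm; dark nest block 76 x 108 mm centred at y = +30, top at z = 35; grey metal box at y = -60, about 90 (x) x 53 (y), top at z = 37. Origin: centre of the plate at bench level; z up. Orange dot on the plate at its +y end. The cover belongs over (0, 30 mm), its axes parallel to these
- large_pin (a point): centre of the tip of the large locating pin (11 mm thick steel dowel with rounded nose), at x = 0, y = 68 mm, z = 53 mm of the fixture: the end with the orange dot. It stands 18 mm out of the nest block and 10 mm above the sprung nest plate at rest
- small_pin (a point): centre of the tip of the small locating pin (7 mm thick, rounded nose), at x = 0, y = -8 mm, z = 53 mm of the fixture; same height as the large pin, 76 mm from it
- nest_plate (a joint): sprung beige nest plate (60 x 56 mm) between the pins, a reddish chip carrier fixed in it, 3.5 mm proud: 0 m at rest, plate top at z = 43 mm of the fixture; grows downward to its stop at 0.006 m. About 4 N starts it, 12 N takes it to the stop (the cover's weight, about 2 N, does not move it alone)
- zero_button (a joint): travel of the green zero button: 0 m released, 0.006 m fully down; the spring takes about 5 N at full travel
- zero_button_top (a point): centre of the top of the green zero button (22 mm across) on the metal box; it is pressed straight down
- contact_cover: loose blue cover 70 (x) x 104 (y) x 20 mm, about 0.2 kg, lying right way up, aluminium grip rib on top. Origin: centre of its underside. Underside recesses, 17 mm deep and closed above: middle pocket 39 x 45 mm that clears the chip carrier, round bore at the orange-dot end (+y), slot at the other. It rests on the nest plate around the pocket
- large_bore (a point): centre of the mouth of the round bore (13 mm wide) in the cover's underside, at y = +38 mm of the cover; goes over the large pin
- small_slot (a point): centre of the mouth of the slot (10 mm along the cover's x, 13 mm along its y) in the cover's underside, at y = -38 mm of the cover; goes over the small pin (the large one does not fit in it)
- cover_grip (a point): centre line of the cover's grip rib, 43 mm above the cover's underside, a good place for the TCP. The rib is 16 mm thick along the cover's x (pinch it there), 46 mm long along its y, and stands from z = 20 to 54 mm above the underside
- vial_black_cap: small glass vial with black cap, 24 x 50 mm, standing; to be left alone. Origin at its foot
- petri_dish: petri dish, 61 mm across, 13 mm high; to be left alone. Origin at its foot
- gel_case: flat dark gel box, 46 x 46 x 16 mm; to be left alone. Origin at its foot
- red_screwdriver: screwdriver with red handle, 20 x 165 x 17 mm, lying in front of the fixture; to be left alone. Origin at its underside

How it is judged (in metres and radians):
On the way, in this order (a step that is already met when the one before it is completed fails the run):
1. the zero button is pressed fully down while the cover is off the fixture (value of joint zero_button above 0.0048 m and horizontal distance between contact_cover and large_pin above 0.1 m), for 0.05 s.
2. the zero button is released (value of joint zero_button below 0.001 m), for 0.1 s.
3. the cover has dropped over both pins (horizontal distance between large_bore and large_pin below 0.003 m and horizontal distance between small_slot and small_pin below 0.0045 m and z of contact_cover in the frame of test_fixture below 0.0455 m), for 0.2 s.
At the end, for the whole second after the job is handed in: The cover sits over both pins (bore within 3 mm of the large pin, slot within 4.5 mm of the small one), flat within 0.05 rad, and is held still by the fingers (contact force over 5 N) with the nest plate pressed at least 4.5 mm of its 6 mm down; the zero button is up (horizontal distance between large_bore and large_pin below 0.003 m and horizontal distance between small_slot and small_pin below 0.0045 m and value of joint nest_plate above 0.0045 m and z of contact_cover in the frame of test_fixture below 0.0395 m and angle between contact_cover's own z axis and vertical below 0.05 rad and linear speed of contact_cover below 0.01 m/s and contact force between the fingers and contact_cover above 5 N and value of joint zero_button below 0.001 m); the arm keeps its last pose, push and grip.
It fails at once if the zero button is pressed again with the cover over the fixture (value of joint zero_button above 0.003 m and horizontal distance between large_bore and large_pin below 0.03 m).
It fails at once if the vial is disturbed (distance of vial_black_cap from where it was at the start of the episode above 0.02 m).
It fails at once if the petri dish is disturbed (distance of petri_dish from where it was at the start of the episode above 0.02 m).
It fails at once if the gel box is disturbed (distance of gel_case from where it was at the start of the episode above 0.02 m).
It fails at once if the screwdriver is disturbed (distance of red_screwdriver from where it was at the start of the episode above 0.02 m).
It also fails if it takes over 66 s, if anything falls off the work surface, if the arm or the gripper's body presses on something with over 40 N, if the wrist force passes 120 N, or if a joint passes its speed limit or range.

ROBOT

A 7-joint arm with a two-finger parallel gripper is mounted at the origin on a cart in front of the work surface, level with it; the furniture and walls round the work are solid. World frame = base frame: x ahead of the robot, y to its left, z up, the work surface at z = 0. Lengths are in m, angles in degrees, forces in N, time in s.
With the tool pointing down it reaches from about 0.425 to 0.875 m from the base axis. Payload 4.7 kg.
Tool frame: the origin (TCP) lies between the finger pads, 19 mm behind the fingertips; this is the grasp point; z points along the fingers, y is the line along which they close (so a half turn about z gives the same grasp; the last joint's range is limited). The gripper opens to 87 mm and grips with 3 to 60 N. Pads are 19 mm wide; open, the fingers measure 117 mm over their backs; the gripper's body (75 mm by 190 mm) begins 51 mm behind the grasp point.
Start: joints at [73.287, 18.392, -4.016, 83.108, 1.295, 78.541, -3.26], TCP at [0.196, -0.62, 0.241] pointing down, gripper open.
Joint ranges: [-163.93, 163.93], [-17.29, 119.83], [-79.2, 71.16], [3.27, 140.29], [-89.18, 269.18], [5.43, 117.66], [-154.24, 154.24]. Speed limits (degrees/s): [147.25, 147.25, 180, 180, 180, 180, 180].

INTERFACE

Orientations are given as [roll, pitch, yaw] about the fixed x, y, z axes, in that order (R = Rz(yaw) Ry(pitch) Rx(roll)).
In Python, from cell import env gives the robot as it stands.
- The arm moves only by the tool tcp_steps, called after "Emit:" in YAML: its name, and indented under it one key for each argument. Schema: {"type":"object","properties":{"moves":{"type":"array","items":{"type":"array","items":{"type":"array","items":{"type":"number"},"minItems":5,"maxItems":5},"minItems":1,"maxItems":8},"minItems":1,"maxItems":1},"squeeze":{"type":"number"},"only":{"type":"string"},"quiet":{"type":"boolean"},"lines":{"type":"string"}},"required":["moves"],"additionalProperties":false}. moves is a list that holds a single list of rows (three levels of brackets), with 1 to 8 rows, each of 5 numbers: dx, dy, dz in m, then a turn about the tool's z in degrees, then the finger opening in m; each row is the pose to reach, as a shift and turn from the pose commanded when the call began, along the tool's axes at that moment; what a row does not reach only later rows make up. A row lasts 1/12 s, in which the tool goes at most 0.0417 m and 7.16 degrees, less where a joint would pass 70% of its speed; a pose out of reach is approached as far as the arm can. The fingers move at their own pace and stop on an object; squeeze is the grip in N (left out, the last holds). Time passes only in rows, so rows that do not move let the fingers close. The tool returns the time, the measured TCP pose, the force, the opening and the grip force at its end. only (a regular expression) keeps the lines of the reply that match it, lines (a string "A,B") keeps lines A to B, and quiet returns only ok. Input that does not fit is refused with a message, and nothing moves.
- env.get_obs(): the state, without advancing time (a new reading comes with each control period).
- env.read_camera(name): name is "side" or "top"; returns a dict with "color" (384x512x3 uint8, blue, green, red), "fx", "fy", "cx", "cy" (pixels), "world_from_camera" (4x4, takes a point from camera to world coordinates). Camera axes: x right, y down, z forward; pixel columns grow to the right and rows downward; lengths in m; the calibration is good to about 2 mm. A picture is of the moment at which its call begins. There is no depth.
- env.sign_off(): hands the job in; it is judged then, once.
The state is a dict: "time_s": time; "qpos": joint angles; "joint_velocities": joint speeds; "effort": joint torques, N m; "tool_pos": TCP position; "tool_rot": TCP orientation; "force": force on the tool from outside, world axes, zero at the start; "wrist_torque": the same for the moment, N m; "grip_width": finger opening in m; "grasp_force": force on a finger pad.
Only numpy, scipy, OpenCV 4.12 (cv2) and the standard library are available. Lean on these libraries where they do the work, as an engineer would, in place of code of your own. Each camera call takes 0.05 s, during which the arm holds its last target. There are 200 camera calls.

## Working session

There is one attempt and no reset: what is moved stays moved. The work goes in short steps, Python scripts to look and compute and a tool call to move; the robot and the scene stay as the last step left them, time stands still between calls to the robot, and variables do not carry over. Pictures are saved under pics/ and viewed, at most 10 in all, crops included, and the job is handed in when it is done.

```bash
ls; mkdir -p pics; python3 - <<'E'
from cell import env
import cv2,numpy as np
o=env.get_obs(); print({k:np.round(v,3).tolist() for k,v in o.items()})
for n in("side","top"):
    c=env.read_camera(n); cv2.imwrite(f"pics/{n}0.png",c["color"]); print(n,c["fx"],c["cx"],c["cy"],np.round(c["world_from_camera"],3).tolist())
E
```

```text
cell.py
pics
{'time_s': 0.0, 'qpos': [73.287, 18.439, -4.015, 83.177, 1.295, 78.541, -3.261], 'joint_velocities': [-0.066, -0.001, 0.011, -0.127, -0.094, -0.025, 0.031], 'effort': [0.0, -49.129, -0.404, -31.253, -0.064, 0.044, 0.0], 'tool_pos': [0.195, -0.619, 0.24], 'tool_rot': [-179.888, 0.006, 17.522], 'force': [-0.226, 0.373, 0.487], 'wrist_torque': [-0.016, 0.026, -0.006], 'grasp_force': 0.0, 'grip_width': 0.087}
side 446.36373135214103 256.08151487528096 189.08716500900118 [[-0.887, -0.186, 0.423, 0.166], [-0.461, 0.388, -0.798, 0.748], [-0.015, -0.903, -0.43, 0.452], [0.0, 0.0, 0.0, 1.0]]
top 375.1142832068349 252.8389565162581 195.3264992856951 [[0.006, -0.985, 0.175, 0.408], [-0.999, 0.002, 0.045, 0.02], [-0.044, -0.175, -0.984, 0.937], [0.0, 0.0, 0.0, 1.0]]
```

View pics/side0.png

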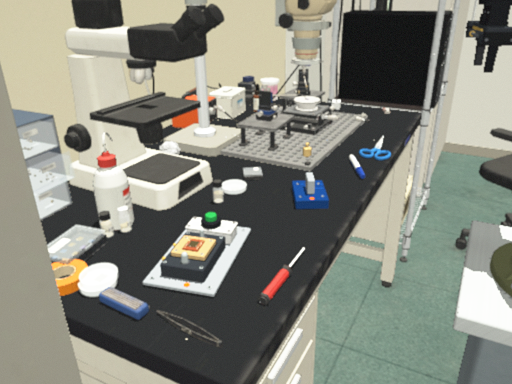

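View pics/top0.png

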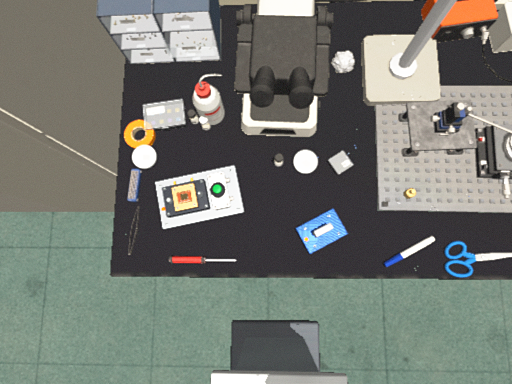

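```bash
cat > h.py <<'E'
import cv2,numpy as np
from cell import env
def cam(n): return env.read_camera(n)
def ray(c,u,v):
    T=c["world_from_camera"]; d=T[:3,:3]@np.array([(u-c["cx"])/c["fx"],(v-c["cy"])/c["fy"],1]); return T[:3,3],d
def onz(c,u,v,z):
    o,d=ray(c,u,v); return o+d*(z-o[2])/d[2]
def tri(c1,p1,c2,p2):
    o1,d1=ray(c1,*p1); o2,d2=ray(c2,*p2); d1/=np.linalg.norm(d1); d2/=np.linalg.norm(d2)
    s=np.linalg.lstsq(np.c_[d1,-d2],o2-o1,rcond=None)[0]; a,b=o1+s[0]*d1,o2+s[1]*d2
    return (a+b)/2,np.linalg.norm(a-b)
def proj(c,p):
    T=c["world_from_camera"]; q=T[:3,:3].T@(np.asarray(p)-T[:3,3]); return np.array([c["cx"]+c["fx"]*q[0]/q[2],c["cy"]+c["fy"]*q[1]/q[2]])
def blobs(c,lo,hi,box,amin=5):
    x0,y0,x1,y1=box; m=np.zeros(c["color"].shape[:2],np.uint8)
    m[y0:y1,x0:x1]=cv2.inRange(cv2.cvtColor(c["color"],cv2.COLOR_BGR2HSV),lo,hi)[y0:y1,x0:x1]
    n,l,s,ct=cv2.connectedComponentsWithStats(m); return [(s[i,4],ct[i].round(2).tolist(),s[i,:4].tolist()) for i in range(1,n) if s[i,4]>=amin]
E
python3 - <<'E'
from h import *
s=cam("side");t=cam("top")
B={"side":[(285,165,335,215),(145,205,255,295)],"top":[(290,203,352,258),(150,160,250,232)]}
C={"side":s,"top":t}
for n in C:
    a,b=B[n]
    print(n,"cover blue",blobs(C[n],(95,100,40),(130,255,255),a),"\n cover orange",blobs(C[n],(5,120,120),(22,255,255),a,1),"\n green",blobs(C[n],(45,100,50),(85,255,255),b),"\n orange",blobs(C[n],(5,150,120),(20,255,255),b,2))
tiles=[cv2.resize(C[n]["color"][b[1]:b[3],b[0]:b[2]],(400,300),interpolation=cv2.INTER_CUBIC) for n in C for b in B[n]]
cv2.imwrite("pics/z1.png",np.vstack([np.hstack(tiles[:2]),np.hstack(tiles[2:])]))
E
```

```text
side cover blue [(np.int32(825), [309.45, 195.46], [292, 180, 37, 30])] 
 cover orange [(np.int32(8), [311.5, 198.0], [310, 197, 4, 3])] 
 green [(np.int32(119), [210.36, 216.24], [204, 211, 13, 11])] 
 orange [(np.int32(15), [195.4, 239.93], [191, 239, 10, 3]), (np.int32(42), [190.36, 248.26], [183, 246, 15, 5]), (np.int32(11), [186.0, 284.27], [184, 283, 5, 3])]
top cover blue [(np.int32(1113), [321.48, 230.44], [295, 208, 54, 46])] 
 cover orange [(np.int32(1), [307.0, 238.0], [307, 238, 1, 1])] 
 green [(np.int32(80), [216.68, 188.48], [212, 184, 10, 10])] 
 orange [(np.int32(35), [187.97, 194.57], [183, 191, 9, 10]), (np.int32(31), [178.81, 196.16], [177, 192, 5, 10]), (np.int32(8), [163.5, 208.12], [162, 207, 4, 3])]
```

View pics/z1.png

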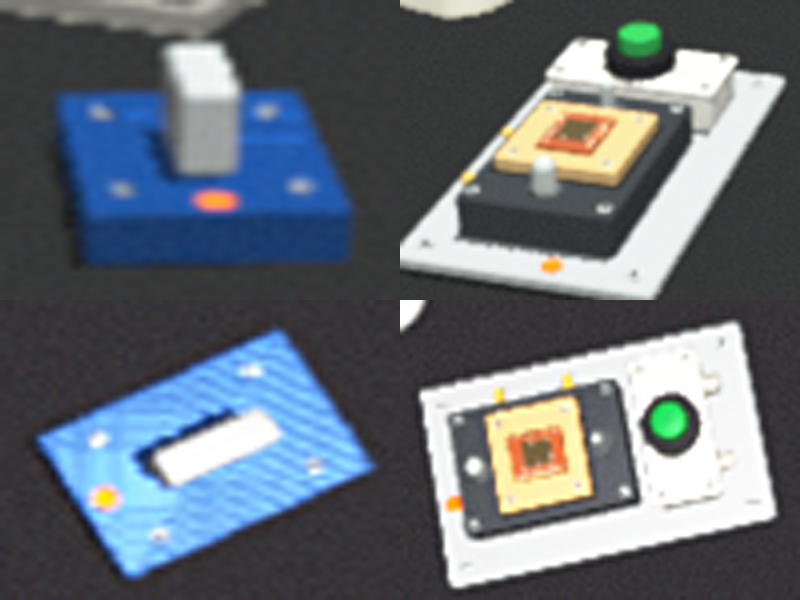

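```bash
cat > m.py <<'E'
from h import *
def rect(c,m,z):
    k=cv2.findContours(m,cv2.RETR_EXTERNAL,cv2.CHAIN_APPROX_NONE)[0]; k=cv2.convexHull(max(k,key=cv2.contourArea))[:,0]
    p=np.array([onz(c,u,v,z)[:2] for u,v in k],np.float32)*1000
    (x,y),(w,h),a=cv2.minAreaRect(p); b=cv2.boxPoints(((x,y),(w,h),a)); e=[b[1]-b[0],b[2]-b[1]]; e=max(e,key=np.linalg.norm)
    if e[1]<0:e=-e
    return np.round((x,y),1),np.round(sorted((w,h)),1),round(float(np.degrees(np.arctan2(-e[0],e[1]))),2) # yaw with long axis=+y
def boxm(c,box,f):
    m=np.zeros(c["color"].shape[:2],np.uint8);x0,y0,x1,y1=box
    m[y0:y1,x0:x1]=f(cv2.cvtColor(c["color"],cv2.COLOR_BGR2HSV))[y0:y1,x0:x1]; return m
E
python3 - <<'E'
from m import *
s=cam("side");t=cam("top")
bright=lambda h:cv2.inRange(h,(0,0,130),(180,90,255)); blue=lambda h:cv2.inRange(h,(95,90,40),(130,255,255))
for nm,c,pb,cb in(("top",t,(152,160,250,232),(290,203,352,258)),("side",s,(140,208,256,296),(285,165,335,215))):
    print(nm,"plate z10",rect(c,boxm(c,pb,bright),.010)," cover z20",rect(c,boxm(c,cb,blue),.020))
    print(" rib",blobs(c,(0,0,110),(180,80,255),cb,12), rect(c,boxm(c,cb,lambda h:cv2.inRange(h,(0,0,150),(180,70,255))),.054))
    print(" pins",blobs(c,(0,0,110),(180,60,255),(165,196,173,205) if nm=="top" else (178,248,190,264),4),blobs(c,(0,0,110),(180,60,255),(196,189,203,197) if nm=="top" else (198,229,206,238),3))
for n,a,b in(("button",(210.4,214.2),(216.7,188.5)),("bigpin",(184,253.5),(168.75,200.1)),("smallpin",(202.2,234),(199.2,193.1)),("fixdot",(186,284.3),(163.5,208.1)),("covdot",(311.7,198),(306.4,239.2))):
    print(n,tri(s,a,t,b))
for n,uv,z in(("button",(216.7,188.5),.05),("bigpin",(168.75,200.1),.053),("smallpin",(199.2,193.1),.053),("fixdot",(163.5,208.1),.01),("covdot",(306.4,239.2),.02)): print(n,onz(t,*uv,z))
E
```

```text
top plate z10 (array([571.4, 199.2]), array([125.4, 209. ]), 11.97)  cover z20 (array([ 484.7, -104.1]), array([ 74.3, 108.9]), 28.1)
 rib [(np.int32(151), [323.01, 229.41], [314, 223, 20, 14]), (np.int32(14), [305.86, 238.64], [304, 236, 5, 6])] (array([ 483.9, -104.8]), array([16.4, 46.4]), 28.53)
 pins [(np.int32(37), [169.0, 199.78], [166, 197, 7, 7])] [(np.int32(30), [199.67, 193.43], [197, 191, 6, 6])]
side plate z10 (array([569.7, 195.7]), array([130.1, 230.9]), 12.77)  cover z20 (array([474.8, -87.3]), array([ 76.1, 148.9]), 27.46)
 rib [(np.int32(295), [306.79, 176.09], [285, 165, 32, 29])] (array([468. , -72.8]), array([ 16.8, 107.8]), 24.6)
 pins [(np.int32(85), [184.34, 257.51], [181, 251, 9, 13])] [(np.int32(60), [201.7, 232.4], [198, 229, 8, 9])]
button (array([0.58121002, 0.14687861, 0.05680363]), np.float64(0.0012347842417553053))
bigpin (array([0.55540296, 0.26496894, 0.04834087]), np.float64(0.0006874553217555635))
smallpin (array([0.57205806, 0.19142819, 0.04112665]), np.float64(0.0032302616770900345))
fixdot (array([0.54051818, 0.28796691, 0.00793672]), np.float64(0.0016925425754343183))
covdot (array([ 0.46312811, -0.0688035 ,  0.0185466 ]), np.float64(0.0006539271353049882))
button [0.58311239 0.14815522 0.05      ]
bigpin [0.55432809 0.26350251 0.053     ]
smallpin [0.57133419 0.18994261 0.053     ]
fixdot [0.54097799 0.28781492 0.01      ]
covdot [ 0.46335011 -0.06855579  0.02      ]
```

```bash
cat > go.py <<'E'
import sys,numpy as np
from scipy.spatial.transform import Rotation as R
from cell import env
# usage: go.py x y z yaw ... : prints rows' values in the present tool frame
o=env.get_obs(); r=R.from_euler("xyz",o["tool_rot"],degrees=True); a=np.array(sys.argv[1:],float).reshape(-1,4)
print("t",o["time_s"],"pos",np.round(o["tool_pos"],4),"rot",np.round(o["tool_rot"],2),"F",np.round(o["force"],1))
for w in a:
    d=r.inv().apply(w[:3]-o["tool_pos"]); t=-(w[3]-o["tool_rot"][2]); print(np.round(d,4),"turn",round((t+180)%360-180,2),"dist",round(np.linalg.norm(d),3))
E
python3 go.py 0.45 -0.3 0.2 60 0.5815 0.147 0.13 102
```

```text
t 0.3 pos [ 0.1956 -0.6197  0.2409] rot [-179.96    0.     17.52] F [-0.2 -0.2 -0.6]
[ 0.3388 -0.2283  0.041 ] turn -42.48 dist 0.411
[ 0.5988 -0.6149  0.1113] turn -84.48 dist 0.865
```
Row 1 repeated 8 rows? "each row is the pose to reach... what a row doesn't reach only later rows make up". So repeat rows of the same target. Up to 8 rows/command; 8*0.0417=0.333.

Emit:
tcp_steps:
  moves:
    - [[0.339,-0.228,0.041,-42,0],[0.339,-0.228,0.041,-42,0],[0.339,-0.228,0.041,-42,0],[0.339,-0.228,0.041,-42,0],[0.339,-0.228,0.041,-42,0],[0.339,-0.228,0.041,-42,0],[0.339,-0.228,0.041,-42,0],[0.339,-0.228,0.041,-42,0]]
  squeeze: 20

```text
time_s: 0.97
tool_pos: [0.4032, -0.3588, 0.208]
tool_rot: [180.0, 0.0, 59.5]
force: [0.0, -0.3, -0.1]
grip_width: 0.0418
grasp_force: 0.0
```

```bash
python3 go.py 0.45 -0.3 0.2 60 0.5815 0.147 0.13 102
```

```text
t 0.9667 pos [ 0.4032 -0.3588  0.208 ] rot [1.7997e+02 3.0000e-02 5.9520e+01] F [ 0.  -0.3 -0.1]
[0.0744 0.0105 0.008 ] turn -0.48 dist 0.076
[ 0.5264 -0.1029  0.0777] turn -42.48 dist 0.542
```

Emit:
tcp_steps:
  moves:
    - [[0.526,-0.103,0.078,-42,0],[0.526,-0.103,0.078,-42,0],[0.526,-0.103,0.078,-42,0],[0.526,-0.103,0.078,-42,0],[0.526,-0.103,0.078,-42,0],[0.526,-0.103,0.078,-42,0],[0.526,-0.103,0.078,-42,0],[0.526,-0.103,0.078,-42,0]]

```text
time_s: 1.63
tool_pos: [0.5123, -0.0476, 0.1601]
tool_rot: [180.0, 0.1, 101.5]
force: [0.9, -0.6, 0.1]
grip_width: 0.0008
grasp_force: 0.0
```

```bash
python3 go.py 0.5815 0.147 0.13 102
```

```text
t 1.6333 pos [ 0.5123 -0.0476  0.1601] rot [1.7996e+02 6.0000e-02 1.0152e+02] F [ 0.9 -0.6  0.1]
[0.1769 0.1067 0.03  ] turn -0.48 dist 0.209
```

Emit:
tcp_steps:
  moves:
    - [[0.177,0.107,0.03,0,0],[0.177,0.107,0.03,0,0],[0.177,0.107,0.03,0,0],[0.177,0.107,0.03,0,0],[0.177,0.107,0.03,0,0],[0.177,0.107,0.03,0,0],[0.177,0.107,0.03,0,0],[0.177,0.107,0.03,0,0]]

```text
time_s: 2.3
tool_pos: [0.5812, 0.145, 0.1296]
tool_rot: [-179.9, 0.0, 101.6]
force: [-0.1, -0.8, 0.3]
grip_width: 0.0003
grasp_force: 0.0
```

```bash
python3 go.py 0.5815 0.147 0.08 102;python3 - <<'E'
from m import *
s=cam("side");t=cam("top"); T=[cv2.resize(s["color"][195:295,140:260],(400,333)),cv2.resize(t["color"][150:240,150:258],(400,333))]
cv2.imwrite("pics/b.png",np.hstack(T))
E
```

```text
t 2.3 pos [0.5812 0.145  0.1296] rot [-1.7994e+02  4.0000e-02  1.0155e+02] F [-0.1 -0.8  0.3]
[0.0019 0.0007 0.0496] turn -0.45 dist 0.05
```

View pics/b.png

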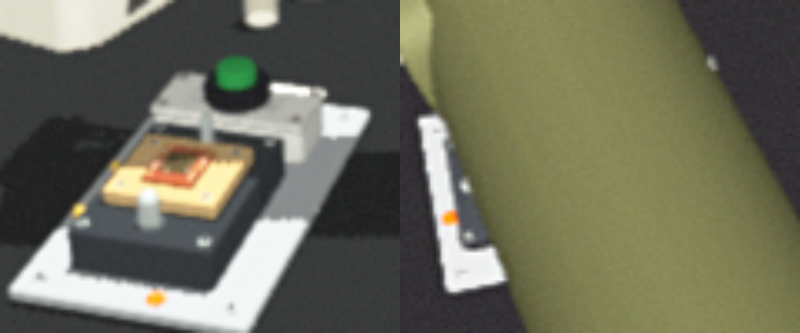

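The arm blocks the top view (right). In the side view the fixture is unchanged, with the green button clear at about crop (236,72). Next I press the button.

Emit:
tcp_steps:
  moves:
    - [[0.002,0.001,0.03,0,0],[0.002,0.001,0.05,0,0],[0.002,0.001,0.053,0,0],[0.002,0.001,0.055,0,0],[0.002,0.001,0.055,0,0]]

```text
time_s: 2.82
tool_pos: [0.5822, 0.1459, 0.0758]
tool_rot: [-180.0, 0.1, 101.4]
force: [-1.8, -1.7, 2.6]
grip_width: 0.0006
grasp_force: 1.3
```

Emit:
tcp_steps:
  moves:
    - [[0,0,0.003,0,0],[0,0,0.003,0,0]]

```text
time_s: 2.98
tool_pos: [0.5831, 0.1468, 0.0732]
tool_rot: [179.9, 0.1, 101.5]
force: [0.2, -1.9, 5.0]
grip_width: 0.0003
grasp_force: 2.1
```

Emit:
tcp_steps:
  moves:
    - [[0,0,0.002,0,0],[0,0,0.003,0,0],[0,0,0.003,0,0]]

```text
time_s: 3.23
tool_pos: [0.5832, 0.1469, 0.072]
tool_rot: [179.9, 0.1, 101.5]
force: [-4.2, -3.6, 17.3]
grip_width: 0.0008
grasp_force: 8.3
```

Emit:
tcp_steps:
  moves:
    - [[0,0,0.002,0,0],[0,0,0.002,0,0]]

```text
time_s: 3.4
tool_pos: [0.5833, 0.1469, 0.0717]
tool_rot: [179.9, 0.2, 101.5]
force: [-8.6, -5.9, 27.5]
grip_width: 0.0008
grasp_force: 13.7
```

Emit:
tcp_steps:
  moves:
    - [[0,0,-0.03,0,0],[0,0,-0.058,0,0],[0,0,-0.06,0,0.04],[0,0,-0.06,0,0.07]]

```text
time_s: 3.73
tool_pos: [0.5837, 0.1488, 0.1293]
tool_rot: [179.7, -0.0, 101.5]
force: [0.1, -0.8, -0.9]
grip_width: 0.0076
grasp_force: 0.0
```

```bash
python3 go.py 0.4843 -0.1045 0.13 118.3
```

```text
t 3.7333 pos [0.5837 0.1488 0.1293] rot [ 1.7969e+02 -2.0000e-02  1.0154e+02] F [ 0.1 -0.8 -0.9]
[-0.2283 -0.148  -0.0015] turn -16.76 dist 0.272
```

```bash
python3 - <<'E'
from m import *
s=cam("side"); print(blobs(s,(45,100,50),(85,255,255),(145,205,255,295)))
E
```

```text
[(np.int32(119), [210.31, 216.89], [204, 212, 13, 11])]
```

Emit:
tcp_steps:
  moves:
    - [[-0.228,-0.148,0,-17,0.07],[-0.228,-0.148,0,-17,0.07],[-0.228,-0.148,0,-17,0.07],[-0.228,-0.148,0,-17,0.07],[-0.228,-0.148,0,-17,0.07],[-0.228,-0.148,0,-17,0.07],[-0.228,-0.148,0,-17,0.07],[-0.228,-0.148,0,-17,0.07]]

```text
time_s: 4.45
tool_pos: [0.4788, -0.1127, 0.1251]
tool_rot: [-179.7, 0.0, 117.9]
force: [1.2, 0.1, -0.2]
grip_width: 0.063
grasp_force: 0.0
```

```bash
python3 go.py 0.4843 -0.1045 0.13 118.3  0.4843 -0.1045 0.043 118.3;python3 - <<'E'
from m import *
s=cam("side"); print(blobs(s,(45,100,50),(85,255,255),(145,205,255,295)));cv2.imwrite("pics/c.png",s["color"][60:260,150:400])
t=cam("top");print(blobs(t,(45,100,50),(85,255,255),(150,160,250,232)))
E
```

```text
t 4.45 pos [ 0.4788 -0.1127  0.1251] rot [-1.7972e+02  2.0000e-02  1.1793e+02] F [ 1.2  0.1 -0.2]
[ 0.0047  0.0086 -0.0049] turn -0.37 dist 0.011
[0.0047 0.0091 0.0821] turn -0.37 dist 0.083
[(np.int32(119), [210.34, 216.27], [204, 211, 13, 11])]
[(np.int32(80), [216.68, 188.48], [212, 184, 10, 10])]
```

View pics/c.png

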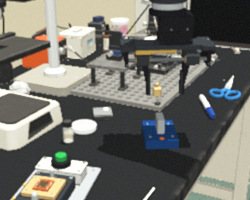

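The button is back up at its original pixel position. The gripper is above the cover with the rib between its fingers.

Emit:
tcp_steps:
  moves:
    - [[0,0,0,0,0.07],[0,0,0,0,0.07]]

```text
time_s: 4.72
tool_pos: [0.4828, -0.1034, 0.1265]
tool_rot: [180.0, -0.1, 118.7]
force: [0.1, 0.3, -0.1]
grip_width: 0.0698
grasp_force: 0.0
```

```bash
python3 go.py 0.4843 -0.1045 0.043 118.3
```

```text
t 4.7167 pos [ 0.4828 -0.1034  0.1265] rot [ 1.7999e+02 -7.0000e-02  1.1869e+02] F [ 0.1  0.3 -0.1]
[-0.0017  0.0008  0.0835] turn 0.39 dist 0.084
```

Emit:
tcp_steps:
  moves:
    - [[-0.002,0.001,0.04,0,0.07],[-0.002,0.001,0.07,0,0.05],[-0.002,0.001,0.082,0,0.04],[-0.002,0.001,0.082,0,0.04],[-0.002,0.001,0.082,0,0],[-0.002,0.001,0.082,0,0],[-0.002,0.001,0.082,0,0],[-0.002,0.001,0.082,0,0]]
  squeeze: 40

```text
time_s: 5.38
tool_pos: [0.4856, -0.1069, 0.0465]
tool_rot: [179.9, 0.1, 118.5]
force: [0.6, -0.9, 0.3]
grip_width: 0.0314
grasp_force: 0.0
```

Emit:
tcp_steps:
  moves:
    - [[0,0,0,0,0],[0,0,0,0,0]]

```text
time_s: 5.55
tool_pos: [0.4848, -0.1069, 0.0457]
tool_rot: [180.0, 0.1, 118.5]
force: [0.4, 0.2, 0.9]
grip_width: 0.0179
grasp_force: 0.0
```

```bash
python3 go.py 0.4843 -0.1045 0.043 118.3
```

```text
t 5.55 pos [ 0.4848 -0.1069  0.0457] rot [1.7997e+02 7.0000e-02 1.1851e+02] F [0.4 0.2 0.9]
[0.0024 0.0007 0.0026] turn 0.21 dist 0.004
```

Emit:
tcp_steps:
  moves:
    - [[0,0,0,0,0],[0,0,0,0,0],[0,0,0,0,0]]

```text
time_s: 5.8
tool_pos: [0.4847, -0.107, 0.0456]
tool_rot: [180.0, 0.1, 118.5]
force: [-0.3, -0.4, 5.5]
grip_width: 0.0159
grasp_force: 40.0
```

Emit:
tcp_steps:
  moves:
    - [[0,0,-0.03,0,0],[0,0,-0.06,0,0],[0,0,-0.09,0,0],[0,0,-0.09,0,0],[0,0,-0.09,0,0]]

```text
time_s: 6.22
tool_pos: [0.4853, -0.107, 0.1361]
tool_rot: [179.9, 0.2, 118.5]
force: [0.1, 0.2, -2.4]
grip_width: 0.0161
grasp_force: 40.0
```

```bash
python3 go.py 0.5617 0.2286 0.14 102;python3 - <<'E'
from m import *
s=cam("side"); cv2.imwrite("pics/d.png",s["color"][60:260,150:400])
E
```

```text
t 6.2167 pos [ 0.4853 -0.107   0.1361] rot [1.799e+02 1.600e-01 1.185e+02] F [ 0.1  0.2 -2.4]
[ 0.2585  0.2273 -0.0042] turn 16.5 dist 0.344
```

View pics/d.png

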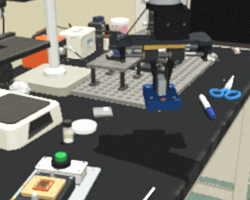

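```bash
python3 - <<'E'
from m import *
t=cam("top"); s=cam("side")
print("plate",[rect(t,boxm(t,(152,160,250,232),lambda h,v=v:cv2.inRange(h,(0,0,v),(180,90,255))),.010) for v in(100,130,160)])
print("beige z43",rect(t,boxm(t,(160,180,210,212),lambda h:cv2.inRange(h,(3,70,110),(28,255,255))),.043))
print("beige side",rect(s,boxm(s,(160,234,215,263),lambda h:cv2.inRange(h,(3,70,110),(28,255,255))),.043))
print("box top z37", rect(t,boxm(t,(205,170,236,215),lambda h:cv2.inRange(h,(0,0,130),(180,90,255))),.037))
f=np.radians(11.97)
for q in((0,68,53),(0,-8,53),(0,68,35),(0,-8,35)):
    p=np.array([571.4-q[1]*np.sin(f),199.2+q[1]*np.cos(f),q[2]])/1e3; print(q,np.round(p,4),proj(t,p).round(1),proj(s,p).round(1))
E
python3 go.py 0.5657 0.2262 0.14 102
```

```text
plate [(array([571.2, 199.6]), array([126.6, 209.8]), 11.85), (array([571.4, 199.2]), array([125.4, 209. ]), 11.97), (array([570.8, 199.3]), array([123.8, 208.6]), 11.97)]
beige z43 (array([564.4, 228.4]), array([58.6, 62.8]), -78.16)
beige side (array([561.8, 235.4]), array([67.3, 70.9]), -77.96)
box top z37 (array([577.6, 142.1]), array([ 74.7, 110.9]), -89.2)
(0, 68, 53) [0.5573 0.2657 0.053 ] [167.9 198.9] [182.7 251.1]
(0, -8, 53) [0.5731 0.1914 0.053 ] [198.6 192.4] [200.4 227.9]
(0, 68, 35) [0.5573 0.2657 0.035 ] [169.8 200.1] [183.7 260.3]
(0, -8, 35) [0.5731 0.1914 0.035 ] [200.  193.7] [201.1 236.6]
t 6.3667 pos [ 0.483  -0.1065  0.1333] rot [-1.7988e+02 -1.2000e-01  1.1852e+02] F [-0.5 -0.3 -3. ]
[ 0.2529  0.2315 -0.0067] turn 16.52 dist 0.343
```

Emit:
tcp_steps:
  moves:
    - [[0.253,0.231,-0.007,16.5,0],[0.253,0.231,-0.007,16.5,0],[0.253,0.231,-0.007,16.5,0],[0.253,0.231,-0.007,16.5,0],[0.253,0.231,-0.007,16.5,0],[0.253,0.231,-0.007,16.5,0],[0.253,0.231,-0.007,16.5,0],[0.253,0.231,-0.007,16.5,0]]

```text
time_s: 7.03
tool_pos: [0.5604, 0.2056, 0.1394]
tool_rot: [-179.8, 0.0, 102.0]
force: [0.8, -0.4, -0.6]
grip_width: 0.0156
grasp_force: 40.0
```

```bash
python3 go.py 0.5655 0.2261 0.14 101.95
```

```text
t 7.0333 pos [0.5604 0.2056 0.1394] rot [-1.7981e+02  1.0000e-02  1.0200e+02] F [ 0.8 -0.4 -0.6]
[ 0.019   0.0093 -0.0007] turn 0.05 dist 0.021
```

Emit:
tcp_steps:
  moves:
    - [[0,0,0,0,0],[0,0,0,0,0],[0,0,0,0,0],[0,0,0,0,0]]

```text
time_s: 7.37
tool_pos: [0.5608, 0.2021, 0.14]
tool_rot: [-179.9, 0.1, 101.9]
force: [-0.4, -1.5, -2.5]
grip_width: 0.0158
grasp_force: 40.0
```

```bash
python3 go.py 0.5655 0.2261 0.12 101.95
```

```text
t 7.3667 pos [0.5608 0.2021 0.14  ] rot [-1.7985e+02  7.0000e-02  1.0191e+02] F [-0.4 -1.5 -2.5]
[0.0225 0.0096 0.02  ] turn -0.04 dist 0.032
```

Emit:
tcp_steps:
  moves:
    - [[0.0225,0.0096,0.02,0,0],[0.0225,0.0096,0.02,0,0],[0.0225,0.0096,0.02,0,0],[0.0225,0.0096,0.02,0,0],[0.0225,0.0096,0.02,0,0]]

```text
time_s: 7.78
tool_pos: [0.5666, 0.2264, 0.1219]
tool_rot: [180.0, 0.1, 101.9]
force: [1.2, 0.3, -0.9]
grip_width: 0.0156
grasp_force: 40.0
```

```bash
python3 go.py 0.5655 0.2261 0.12 101.95;python3 - <<'E'
from m import *
o=env.get_obs(); s=cam("side"); yaw=np.radians(o["tool_rot"][2]-90); p=np.array(o["tool_pos"])
Rz=np.array([[np.cos(yaw),-np.sin(yaw),0],[np.sin(yaw),np.cos(yaw),0],[0,0,1]])
org=p+Rz@[0,.0024,-.0455]
for nm,q in(("front+x",(.035,.052,.02)),("front-x",(-.035,.052,.02)),("fb+x",(.035,.052,0)),("fb-x",(-.035,.052,0)),("dot?",(0,.042,.02)),("back-x",(-.035,-.052,.02)),("back-x bot",(-.035,-.052,0))): print(nm,proj(s,org+Rz@q).round(1))
x0,y0,x1,y1=135,175,260,295
print(blobs(s,(5,120,120),(22,255,255),(x0,y0,x1,y1),3)); print(blobs(s,(95,90,30),(130,255,255),(x0,y0,x1,y1),30))
cv2.imwrite("pics/e.png",cv2.resize(s["color"][y0:y1,x0:x1],None,fx=5,fy=5,interpolation=cv2.INTER_CUBIC)[:600])
E
```

```text
t 7.7833 pos [0.5666 0.2264 0.1219] rot [1.7996e+02 7.0000e-02 1.0189e+02] F [ 1.2  0.3 -0.9]
[-0.0001 -0.0011  0.0019] turn -0.06 dist 0.002
front+x [155.5 229.4]
front-x [197.  235.1]
fb+x [156.9 240.3]
fb-x [198.  246.2]
dot? [178.7 229. ]
back-x [220.1 204.6]
back-x bot [220.7 214.8]
[(np.int32(5), [169.4, 175.6], [168, 175, 4, 2]), (np.int32(12), [201.83, 177.5], [201, 175, 3, 6]), (np.int32(15), [178.67, 229.93], [176, 229, 6, 3]), (np.int32(81), [191.99, 248.04], [182, 241, 23, 11]), (np.int32(3), [174.33, 244.67], [174, 244, 2, 2]), (np.int32(8), [162.88, 257.88], [162, 257, 3, 3]), (np.int32(18), [186.33, 284.06], [184, 283, 6, 4])]
[(np.int32(1576), [189.63, 226.27], [156, 203, 66, 44])]
```

View pics/e.png

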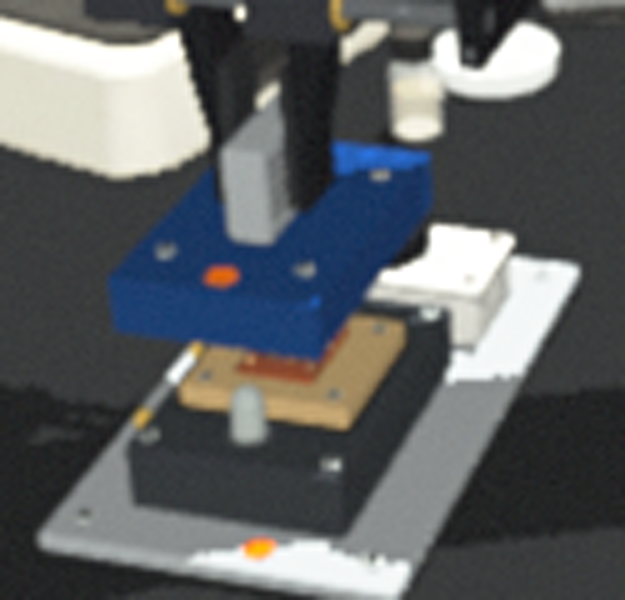

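The held cover (dot at crop 220,276) matches the prediction, and it and the large pin (crop 247,390) are offset by the same camera bias. So they're aligned to within about 1 mm. Descending.

Emit:
tcp_steps:
  moves:
    - [[0,-0.0005,0.01,0,0],[0,-0.0005,0.02,0,0],[0,-0.0005,0.02,0,0],[0,-0.0005,0.02,0,0]]

```text
time_s: 8.17
tool_pos: [0.5646, 0.2274, 0.1002]
tool_rot: [-179.9, 0.0, 102.0]
force: [0.0, 0.5, -1.2]
grip_width: 0.0157
grasp_force: 40.0
```

```bash
python3 go.py 0.5655 0.2261 0.1 101.95
```

```text
t 8.1667 pos [0.5646 0.2274 0.1002] rot [-1.7987e+02  3.0000e-02  1.0201e+02] F [ 0.   0.5 -1.2]
[-0.0015  0.0006  0.0002] turn 0.06 dist 0.002
```

Emit:
tcp_steps:
  moves:
    - [[0,0,0,0,0],[0,0,0,0,0]]

```text
time_s: 8.33
tool_pos: [0.5655, 0.2283, 0.1017]
tool_rot: [180.0, -0.0, 102.0]
force: [0.5, -0.4, -1.0]
grip_width: 0.0157
grasp_force: 40.0
```

```bash
python3 go.py 0.5655 0.2261 0.1 101.95
```

```text
t 8.3333 pos [0.5655 0.2283 0.1017] rot [ 1.7998e+02 -1.0000e-02  1.0203e+02] F [ 0.5 -0.4 -1. ]
[-0.0021 -0.0005  0.0017] turn 0.08 dist 0.003
```

Emit:
tcp_steps:
  moves:
    - [[-0.001,0,0.001,0,0],[-0.001,0,0.002,0,0],[-0.001,0,0.003,0,0],[-0.001,0,0.004,0,0]]

```text
time_s: 8.67
tool_pos: [0.5657, 0.2271, 0.0974]
tool_rot: [180.0, 0.0, 102.0]
force: [0.5, 0.3, -1.9]
grip_width: 0.0159
grasp_force: 40.0
```

Emit:
tcp_steps:
  moves:
    - [[0,0,0.001,0,0],[0,0,0.002,0,0],[0,0,0.003,0,0],[0,0,0.003,0,0]]

```text
time_s: 9.0
tool_pos: [0.5654, 0.227, 0.0942]
tool_rot: [-180.0, 0.0, 102.0]
force: [-0.1, 0.1, -1.8]
grip_width: 0.0155
grasp_force: 40.0
```

```bash
python3 go.py 0.5655 0.2261 0.1 101.95
```

```text
t 9.0 pos [0.5654 0.227  0.0942] rot [-1.7997e+02  1.0000e-02  1.0202e+02] F [-0.1  0.1 -1.8]
[-0.0009 -0.0001 -0.0058] turn 0.07 dist 0.006
```

Emit:
tcp_steps:
  moves:
    - [[0,0,0.001,0,0],[0,0,0.002,0,0],[0,0,0.003,0,0],[0,0,0.003,0,0]]

```text
time_s: 9.33
tool_pos: [0.5653, 0.2271, 0.0911]
tool_rot: [-180.0, 0.0, 102.0]
force: [-0.6, -0.8, -1.4]
grip_width: 0.0158
grasp_force: 40.0
```

Emit:
tcp_steps:
  moves:
    - [[0,0,0.001,0,0],[0,0,0.002,0,0],[0,0,0.003,0,0],[0,0,0.003,0,0]]

```text
time_s: 9.67
tool_pos: [0.5654, 0.2272, 0.0886]
tool_rot: [-180.0, 0.0, 102.0]
force: [-2.2, -1.1, 1.5]
grip_width: 0.0161
grasp_force: 40.0
```

```bash
python3 go.py 0.5655 0.2261 0.1 101.95
```

```text
t 9.6667 pos [0.5654 0.2272 0.0886] rot [-1.7998e+02  1.0000e-02  1.0204e+02] F [-2.2 -1.1  1.5]
[-0.0011 -0.0002 -0.0114] turn 0.09 dist 0.011
```

Emit:
tcp_steps:
  moves:
    - [[0,0,0.001,0,0],[0,0,0.002,0,0],[0,0,0.003,0,0],[0,0,0.003,0,0]]

```text
time_s: 10.0
tool_pos: [0.5654, 0.2272, 0.0862]
tool_rot: [-180.0, 0.0, 102.0]
force: [-2.9, -2.3, 6.0]
grip_width: 0.0153
grasp_force: 40.0
```

Emit:
tcp_steps:
  moves:
    - [[0,0,0.001,0,0],[0,0,0.002,0,0],[0,0,0.003,0,0],[0,0,0.003,0,0]]

```text
time_s: 10.33
tool_pos: [0.5654, 0.2272, 0.0837]
tool_rot: [-180.0, 0.1, 102.0]
force: [-5.7, -1.6, 9.9]
grip_width: 0.0157
grasp_force: 40.0
```

Emit:
tcp_steps:
  moves:
    - [[0,0,0.001,0,0],[0,0,0.002,0,0],[0,0,0.002,0,0]]

```text
time_s: 10.58
tool_pos: [0.5655, 0.2273, 0.0826]
tool_rot: [-180.0, 0.1, 102.0]
force: [-7.8, -3.2, 14.2]
grip_width: 0.0155
grasp_force: 40.0
```

Emit:
tcp_steps:
  moves:
    - [[0,0,0.001,0,0],[0,0,0.002,0,0],[0,0,0.002,0,0],[0,0,0.002,0,0]]

```text
time_s: 10.92
tool_pos: [0.5655, 0.2273, 0.0825]
tool_rot: [-180.0, 0.1, 102.0]
force: [-11.5, -4.9, 25.9]
grip_width: 0.0158
grasp_force: 40.0
```

```bash
python3 - <<'E'
from m import *
s=cam("side"); o=env.get_obs(); print(np.round(o["tool_pos"],4),np.round(o["force"],1)); x0,y0,x1,y1=135,175,260,295
print(blobs(s,(45,100,50),(85,255,255),(145,185,255,295)),blobs(s,(5,120,120),(22,255,255),(165,235,200,265),3))
cv2.imwrite("pics/f.png",cv2.resize(s["color"][y0:y1,x0:x1],None,fx=5,fy=5,interpolation=cv2.INTER_CUBIC)[:600])
E
```

```text
[0.5655 0.2273 0.0825] [-11.4  -5.2  26.3]
[(np.int32(120), [210.31, 216.23], [204, 211, 13, 11])] [(np.int32(19), [181.42, 251.42], [179, 250, 6, 4])]
```

View pics/f.png

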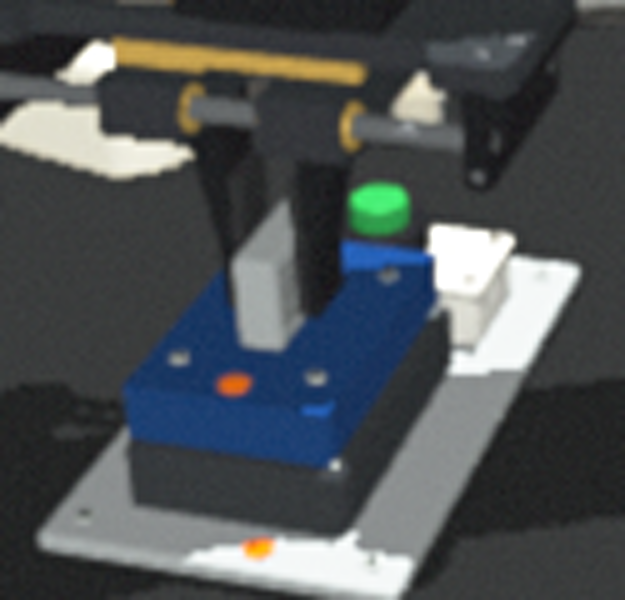

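The cover sits flat and square on the nest, right down at the hard stop (26 N) with both orange dots at the same end. The button is up at its original pixel position. Handing in.

```bash
python3 -c "
from cell import env
print(env.sign_off())"
```

```text
the job is handed in; nothing more can be done
None
```

I pressed and released the zero button with the fixture open, then seated the cover over both pins and handed in at about 11 s with it held down at the stop (about 26 N) and the button up; no verdict came back.

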